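# Eject the recorder's battery and catch it at the bay

## Task

The battery of the ECG recorder has to come out, and its spring will shoot it off the cabinet if nobody stops it. Stand one fingertip in front of the battery bay and press the eject key beside it with the other fingertip, so that the battery pops out against the waiting finger and is stopped within its first two centimetres; then, with that finger, ease it out until its spring is spent and leave it standing half out of the bay, the key up again and the hand clear. Only touch it, do not lift it, and leave everything else where it is.

Things in the scene. Friction and masses are not known exactly. Their poses are not given: they have to be found in the camera images.
- recorder: White ECG recorder, fixed where it stands: 140 mm wide (y), 113 deep, 56 high at its front face (x = 0), 77 at the back. A grey apron lies before it, x -50 to 0, top at z = 14. Origin on the cabinet top under the middle of the front face; x points into the housing (the battery comes out along -x), y to the left seen from the robot, z up. Battery lane at y = +24 mm, eject key at y = -34.
- bay_mouth (a point): Centre of the mouth of the battery bay, in the plane of the front face, 29 mm above the cabinet top; axes as the recorder's. The bay is 47 mm wide, its floor flush with the apron; guides 4 mm high run along the lane on the apron.
- battery_front (a point): Centre of the front end of the battery in the bay: dark smooth block (friction 0.3), 44 mm wide, 70 long, underside 14 and top 44 mm above the cabinet, 0.16 kg. Flush with the face at the start; out = its distance on the -x side of bay_mouth. Its axes are the battery's: x into the bay, z up.
- spring_plate (a joint): Steel plate behind the battery, m: 0 pushed in, 0.034 at the end of its stroke. It pushes the battery with 4 N at first, 2 N at the end. Let go within the stroke, the battery shoots out at up to 1 m/s in about 0.1 s and slides off the apron; past the stroke nothing pushes it and it lies still.
- key_top (a point): Centre of the top of the eject key, a grey block on the apron right of the lane: 28 mm along x, 24 along y, centred 28 mm in front of the front face and 58 mm to the right of the lane's middle; top 27 mm above the cabinet when up, 20 when down. Pressed straight down, 4 N to the bottom, up to 2 N more while the latch rubs.
- eject_key (a joint): travel of the eject key, m: 0 up, 0.007 fully down; the latch lets the battery go at about 0.004. It springs back when released; the latch then rises into a groove under the battery and does not hinder it on its way out.
- spare_battery: A second battery just like the one in the bay (44 mm wide, 70 long, 30 high), lying on the cabinet left of the recorder; leave it alone. Origin under its centre.
- gauze: Flat white gauze packet, 59x83x12 mm, at the left edge; bystander, origin under its centre.
- tape: White tape roll, 50 mm across, 26 high, behind the recorder; bystander, origin under its centre.
- yoke: Small grey connector block, 24x57x14 mm, behind the recorder on the left; bystander, origin under its centre.
- clamp: Black limb electrode clamp, 28x93x37 mm, right of the recorder; bystander, origin under its centre.
- electrode_1: Rubber suction bulb on a metal cup, 32 mm across, 45 high, right of the recorder's apron; bystander, origin under its centre.
- electrode_2: The same as electrode_1, next to it and farther back; bystander, origin under its centre.

How it is judged (in metres and radians):
On the way, in this order (a step that is already met when the one before it is completed fails the run):
1. the eject key is pressed by a finger (value of joint eject_key above 0.003 m and contact force between the fingers and eject_key above 0.5 N).
2. the popped battery is trapped against a finger, 2 to 26 mm out, its spring still pushing (x of battery_front in the frame of recorder between -0.026 and -0.002 m and contact force between the fingers and battery above 0.5 N and linear speed of battery below 0.02 m/s), for 0.2 s.
3. it has been eased out to the end of the spring's stroke (x of battery_front in the frame of recorder between -0.042 and -0.031 m), for 0.1 s.
At the end, for the whole second after the job is handed in: The battery lies level and at rest in its lane, its front end 31 to 42 mm out of the bay, the eject key is up (within 1 mm) and the robot touches nothing (all of step 3 and linear speed of battery below 0.01 m/s and value of joint eject_key below 0.001 m and angle between battery_front's own z axis and vertical below 0.1 rad).
It fails at once if the battery gets away: more than 46 mm out (x of battery_front in the frame of recorder below -0.046 m).
It fails at once if the battery is lifted or tipped (z of battery_front in the frame of recorder above 0.036 m or angle between battery_front's own z axis and vertical above 0.2 rad).
It fails at once if a bystander is moved by more than 15 mm (distance of any of spare_battery, gauze, tape, yoke, clamp, electrode_1, electrode_2 from where it was at the start of the episode above 0.015 m).
It also fails if it takes over 38 s, if anything falls off the work surface, if the arm or the gripper's body presses on something with over 40 N, if the wrist force passes 120 N, or if a joint passes its speed limit or range.

## Robot

A 7-joint arm with a two-finger parallel gripper is mounted at the origin on a cart in front of the work surface, level with it; the furniture and walls round the work are solid. World frame = base frame: x ahead of the robot, y to its left, z up, the work surface at z = 0. Lengths are in mm, angles in rad, forces in N, time in s.
With the tool pointing down it reaches from about 350 to 900 mm from the base axis. Payload 7.2 kg.
Tool frame: the origin (TCP) lies at the centre of the arm's flange, where the gripper is bolted on; the fingertips stand 173 mm ahead of it and the grasp point (between the pads) lies 155 mm ahead of it; z points along the fingers, y is the line along which they close (so a half turn about z gives the same grasp; the last joint's range is limited). The gripper opens to 85 mm and grips with 20 to 120 N. Pads are 22 mm wide; open, the fingers measure 114 mm over their backs; the gripper's body (76 mm by 85 mm) begins 54 mm behind the grasp point. The pads swing forward as they close: fully open they stand 13 mm farther back than shut.
Start: joints at [1.196, 0.411, -0.013, 1.596, 0.006, 1.134, -0.082], TCP at [188.742, -595.818, 404.697] pointing down, gripper open.
Joint ranges: [-2.95, 2.95], [-0.29, 1.99], [-1.47, 1.44], [0.14, 2.54], [-1.03, 4.17], [0.13, 1.85], [-2.86, 2.86]. Speed limits (rad/s): [2.39, 2.39, 3.01, 3.01, 3.14, 3.14, 3.14].

## Interface

Orientations are given as a unit quaternion [w, x, y, z].
In Python, from cell import robot, vision gives the robot as it stands.
- The arm moves only by the shell command python3 -m handwheel 'ROWS' [FORCE]. ROWS is JSON, a list of rows, each a list of 7 numbers: the shift along the world's x, y, z in units of 30 mm (1.0 is 30 mm), then the turn, a rotation vector about the world's x, y, z in units of 6 degrees (1.0 is 6 degrees), then the opening, from 0 (shut) to 1 (fully open). A call has exactly 10 rows; each row is the pose to reach, as a shift and turn from the pose commanded when the call began; what a row does not reach only later rows make up. A row lasts 1/10 s, in which the tool goes at most 50 mm and 8.59 degrees, less where a joint would pass 70% of its speed; a pose out of reach is approached as far as the arm can. A call with a gripper value outside its range is refused whole. The fingers move at their own pace and stop on an object; FORCE is the grip in N (left out, the last holds). Time passes only in rows, so rows that repeat a pose let the fingers close, or fill a call up. It gives the time, the measured TCP pose, the force, the opening and the grip force at its end, in the units of the state.
- robot.state(): the state, without advancing time (a new reading comes with each control period).
- vision.snapshot(name): name is "scene" or "top" or "wrist"; returns the picture (400x640x3 uint8, red, green, blue); there is no depth.
- vision.calibration(name): a dict with "mtx" (3x3 intrinsics, pixels), "R" (3x3) and "t" (3): a world point X has camera coordinates R X + t. Camera axes: x right, y down, z forward; pixel columns grow to the right and rows downward; lengths in mm; the calibration is good to about 2 mm. A picture is of the moment at which its call begins: read the wrist's pose just before it. calibration takes no time and is no camera call; for the wrist camera it gives the pose at the moment of the call.
- robot.finish_job(): hands the job in; it is judged then, once.
The state is a dict: "time": time; "joints": joint angles; "qvel": joint speeds; "joint_torque": joint torques, N m; "tcp_pos": TCP position; "orientation": TCP orientation; "contact_force": force on the tool from outside, world axes, zero at the start; "ft_torque": the same for the moment, N m; "opening": finger opening in mm; "finger_force": force on a finger pad.
Only numpy, scipy, OpenCV 4.12 (cv2) and the standard library are available. Lean on these libraries where they do the work, as an engineer would, in place of code of your own. Each camera call takes 0.05 s, during which the arm holds its last target. There are 200 camera calls.

## Working session

There is one attempt and no reset: what is moved stays moved. The work goes in short steps, Python scripts to look and compute and a shell command to move; the robot and the scene stay as the last step left them, time stands still between calls to the robot, and variables do not carry over. Pictures are saved under pics/ and viewed, at most 11 in all, crops included, and the job is handed in when it is done.

```bash
mkdir -p pics; ls; python3 - <<'E'
from cell import robot, vision
import cv2
for n in("scene","top"):
    cv2.imwrite(f"pics/{n}0.png",vision.snapshot(n)[:,:,::-1])
    c=vision.calibration(n);print(n,c)
print(robot.state())
E
```

```text
pics
scene {'mtx': array([[520.9613946 ,   0.        , 317.6302266 ],
       [  0.        , 520.9613946 , 199.46931967],
       [  0.        ,   0.        ,   1.        ]]), 'R': array([[ 0.67288499, -0.739529  , -0.01796242],
       [-0.48990552, -0.42730023, -0.75987308],
       [ 0.55427283,  0.52010708, -0.64982325]]), 't': array([-298.34905928,  351.48744262,  590.52510182])}
top {'mtx': array([[446.86255606,   0.        , 321.05264995],
       [  0.        , 446.86255606, 197.65611722],
       [  0.        ,   0.        ,   1.        ]]), 'R': array([[ 0.00754263, -0.99966533, -0.02474561],
       [-0.99702506, -0.00561981, -0.07687291],
       [ 0.07670812,  0.02525182, -0.99673377]]), 't': array([117.3428973 , 578.41044169, 864.21620418])}
{'time': 0.1, 'joints': array([ 1.19581764,  0.41184718, -0.01272348,  1.59697411,  0.00560675,
        1.13428483, -0.08225135]), 'qvel': array([ 0.00012652, -0.00322005,  0.00024398, -0.00222106,  0.00015917,
       -0.00026216, -0.00145659]), 'joint_torque': array([ 1.71847427e-03, -6.01832771e+01,  6.84002358e-01, -3.00093019e+01,
        1.40904036e-02,  6.51391834e-03, -1.30678939e-05]), 'tcp_pos': array([ 188.67002043, -595.63861269,  403.91428771]), 'orientation': array([-7.20252886e-04,  9.88259680e-01,  1.52781736e-01, -1.64892372e-04]), 'contact_force': array([ 0.48529354,  0.07077261, -1.33632783]), 'ft_torque': array([-0.00748575, -0.00155783, -0.05879572]), 'finger_force': 0.0, 'opening': 85.51379720378304}
```

View pics/scene0.png

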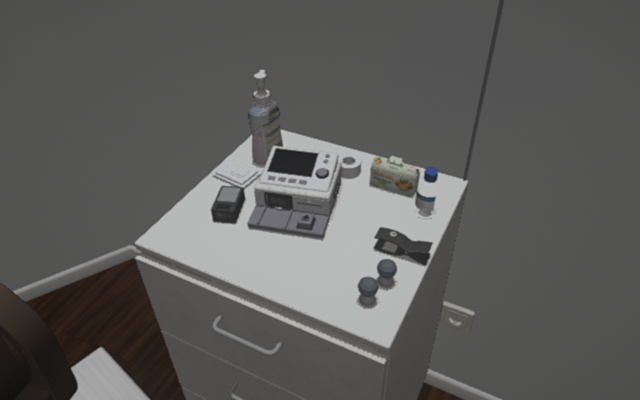

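View pics/top0.png

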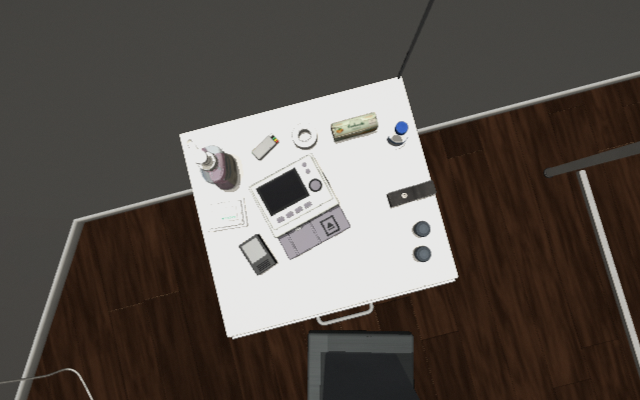

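The top view shows the recorder yawed, with the grey apron corners near (280,240), (335,207), (350,228), (294,259) and the key near (330,226). I'll segment it and zoom in.

```bash
cat > h.py <<'E'
import numpy as np, cv2
from cell import robot, vision
def ray(c,u,v,z):
    d=c["R"].T@np.linalg.solve(c["mtx"],[u,v,1.]); o=-c["R"].T@c["t"]
    return o+d*(z-o[2])/d[2]
def proj(c,X):
    p=c["mtx"]@(c["R"]@np.asarray(X,float)+c["t"]); return p[:2]/p[2]
E
python3 - <<'E'
from h import *
im=cv2.imread("pics/top0.png");c=vision.calibration("top")
a=cv2.resize(im[140:275,225:365],None,fx=5,fy=5,interpolation=cv2.INTER_CUBIC)[:600]
s=cv2.imread("pics/scene0.png")[140:240,205:345]
cv2.imwrite("pics/ctop.png",cv2.resize(im[150:270,225:365],None,fx=5,fy=5,interpolation=cv2.INTER_CUBIC))
cv2.imwrite("pics/cscene.png",cv2.resize(s,None,fx=5,fy=5,interpolation=cv2.INTER_CUBIC))
g=cv2.cvtColor(im,cv2.COLOR_BGR2GRAY)
print(im[240,300],im[226,330],im[220,310])
m=((g>70)&(g<190)).astype(np.uint8); k=np.zeros_like(m);k[200:265,272:355]=m[200:265,272:355]
k=cv2.morphologyEx(k,cv2.MORPH_OPEN,np.ones((3,3)))
cs,_=cv2.findContours(k,cv2.RETR_EXTERNAL,cv2.CHAIN_APPROX_NONE)
q=max(cs,key=cv2.contourArea)
P=np.array([ray(c,u,v,14)[:2] for u,v in q[:,0]],np.float32)
r=cv2.minAreaRect(P);print(cv2.contourArea(q),cv2.minAreaRect(q),r,cv2.boxPoints(r))
E
```

```text
[169 163 169] [66 66 65] [77 77 78]
1744.0 ((313.94561767578125, 231.6867218017578), (27.036434173583984, 70.05753326416016), 61.23235321044922) ((510.142578125, 135.11410522460938), (53.96711730957031, 140.11672973632812), 29.154863357543945) [[452.4472  183.15088]
 [520.7082   60.78607]
 [567.83795  87.07733]
 [499.57697 209.44214]]
```

View pics/ctop.png

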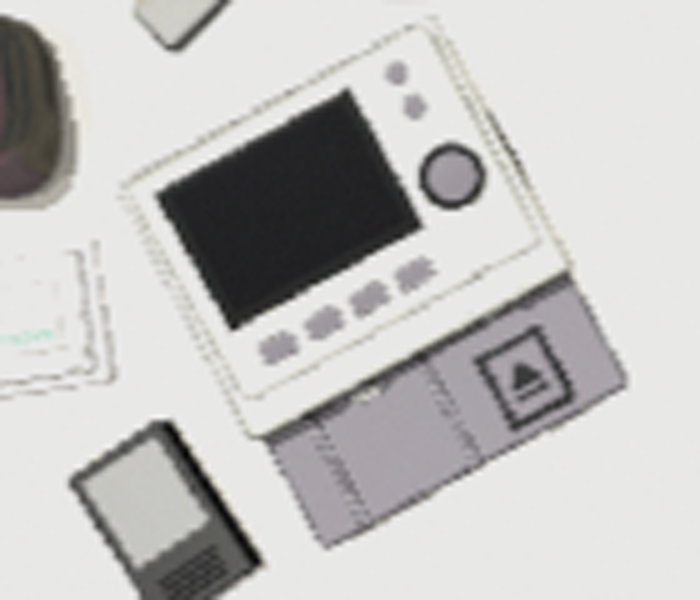

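View pics/cscene.png

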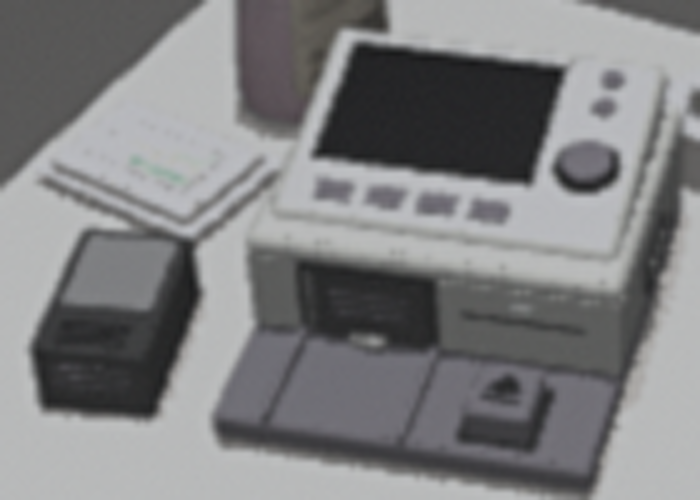

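The crops show the recorder yawed about 29°. The bay mouth is left of centre on the front face, and the key, with its arrow mark, is on the apron at top pixel (330,226). The apron fit gives the front face centre at about (531,147). I'll move over it and re-measure with the wrist camera.

```bash
python3 -m handwheel '[[0.6,1.4,-0.2,0,0,0.2,0.53],[1.3,2.9,-0.4,0,0,0.4,0.53],[2,4.4,-0.6,0,0,0.6,0.53],[2.6,5.9,-0.8,0,0,0.8,0.53],[3.3,7.4,-1,0,0,1,0.53],[3.9,8.8,-1,0,0,1.2,0.53],[4.6,10.3,-1,0,0,1.4,0.53],[5.2,11.7,-1,0,0,1.6,0.53],[5.9,13.2,-1,0,0,1.8,0.53],[6.5,14.5,-1,0,0,1.92,0.53]]' && python3 -m handwheel '[[0.6,1.4,0,0,0,0,0.53],[1.3,2.9,0,0,0,0,0.53],[2,4.5,-0.2,0,0,0,0.53],[2.7,6,-0.4,0,0,0,0.53],[3.3,7.4,-0.6,0,0,0,0.53],[3.7,8.5,-0.8,0,0,0,0.53],[4,9.2,-1,0,0,0,0.53],[4.26,9.7,-1.1,0,0,0,0.53],[4.26,9.7,-1.1,0,0,0,0.53],[4.26,9.7,-1.1,0,0,0,0.53]]'
python3 - <<'E'
from h import *
s=robot.state();print(s)
c=vision.calibration("wrist");im=vision.snapshot("wrist")[:,:,::-1].copy();cv2.imwrite("pics/w1.png",im)
import pickle;pickle.dump(c,open("w1.pkl","wb"));print(c)
E
```

```text
time: 1.1
tcp_pos: [384.1, -158.5, 374.8]
orientation: [0.0, 0.968, 0.252, 0.0]
contact_force: [1.1, -0.9, -0.3]
opening: 45.0
finger_force: 0.0
time: 2.1
tcp_pos: [511.3, 130.0, 341.2]
orientation: [0.0, 0.968, 0.251, -0.001]
contact_force: [0.4, -0.6, -0.5]
opening: 45.4
finger_force: 0.0
{'time': 2.1, 'joints': array([ 0.09250805,  0.36788139, -0.5412251 ,  1.87655254,  0.2281309 ,
        0.9596929 , -1.61373205]), 'qvel': array([ 0.01922501, -0.01590493,  0.00769499,  0.00965558, -0.00110823,
        0.001201  ,  0.00118752]), 'joint_torque': array([-1.13458458e+00, -4.91124916e+01, -5.82601950e+00, -2.67571503e+01,
       -4.42423497e-02, -1.02169875e-01, -7.20528164e-02]), 'tcp_pos': array([511.27860595, 129.95086406, 341.24866254]), 'orientation': array([ 7.84964646e-05,  9.67865713e-01,  2.51466778e-01, -6.43612505e-04]), 'contact_force': array([ 0.35573764, -0.64907869, -0.51757818]), 'ft_torque': array([-0.07320785,  0.01966732, -0.04417528]), 'finger_force': 0.0, 'opening': 45.35721911459458}
{'mtx': array([[326.34599983,   0.        , 314.67248215],
       [  0.        , 326.34599983, 195.76954175],
       [  0.        ,   0.        ,   1.        ]]), 'R': array([[ 4.85656741e-01, -8.74149183e-01,  8.57674322e-04],
       [-8.33214455e-01, -4.62617192e-01,  3.02884476e-01],
       [-2.64369442e-01, -1.47812514e-01, -9.53026893e-01]]), 't': array([-135.04973491,  465.61837126,  472.6221758 ])}
```

View pics/w1.png

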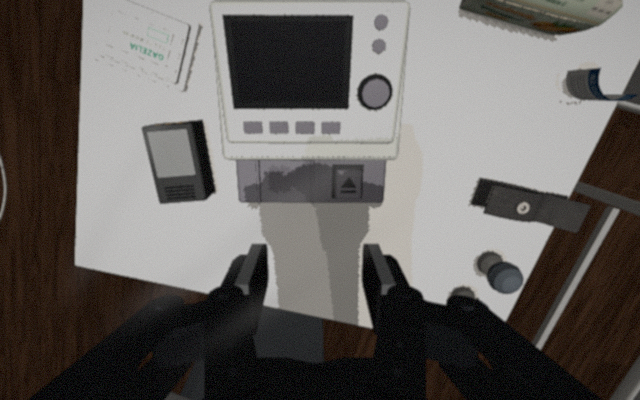

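The wrist view is aligned with the recorder: the apron spans columns 238–386, its front edge is at row 202, the key top covers roughly (333–362, 166–199), and the fingertips are at row 245. I'll take precise edges next.

```bash
python3 - <<'E'
from h import *
import pickle
c=pickle.load(open("w1.pkl","rb"));im=cv2.imread("pics/w1.png")
cv2.imwrite("pics/w1c.png",cv2.resize(im[150:270,230:390],None,fx=5,fy=5,interpolation=cv2.INTER_CUBIC))
g=cv2.cvtColor(im,cv2.COLOR_BGR2GRAY).astype(int)
print("row 190 left",g[190,230:270],"right",g[190,325:395]);print("col 250",g[150:210,250]);print("col 375",g[150:210,375])
x=np.array([.873,.487,0]);y=np.array([-.487,.873,0]);O=np.array([531,147,0.])
for n,p in dict(apFL=(-50,70,14),apFR=(-50,-70,14),apBL=(0,70,14),kFL=(-42,-22,27),kFR=(-42,-46,27),kBL=(-14,-22,27),kBR=(-14,-46,27)).items(): print(n,proj(c,O+p[0]*x+p[1]*y+[0,0,p[2]]).round(1))
E
```

```text
row 190 left [191 185 193 187 190 191 185 169 134 116 116 121 119 106  90  82  80  81
  75  78  76  81  86  81  83  81  72  79  77  69  64  72  79  80  77  79
  76  84  80  76] right [ 76  70  74  77  79  75  64  49  40  48  60  68  67  68  71  62  53  52
  54  54  52  53  44  54  54  52  46  44  42  46  52  55  68  60  64  55
  47  46  57  63  62  66  66  64  63  64  60  66  61  68  61  63  66  66
  63  65  57  63  85 133 173 184 182 179 180 184 184 182 180 181]
col 250 [195 193 192 188 190 189 182 172 161 126 116 122 121 124 120 126 124 120
 122 126 124 124 123 125 119 120 119 124 126 121 123 119 121 120 116  95
  84  76  80  79  76  82  83  77  79  76  77  84  84  78  77  78  99 127
 133 147 163 176 182 187]
col 375 [184 183 184 180 187 183 175 163 149 133 114 115 105 107 111 109 109 106
 108 106 112 108 109 107 109 110 106 102 105 108 101 106 108 104  87  72
  67  63  69  62  61  62  67  65  66  64  69  63  65  58  63  65  83  99
 110 112 122 143 160 177]
apFL [235.7 203.3]
apFR [382. 203.]
apBL [231.6 151.3]
kFL [332.7 199.4]
kFR [359.  199.4]
kBL [333.2 169.4]
kBR [360.2 169.4]
```

View pics/w1c.png

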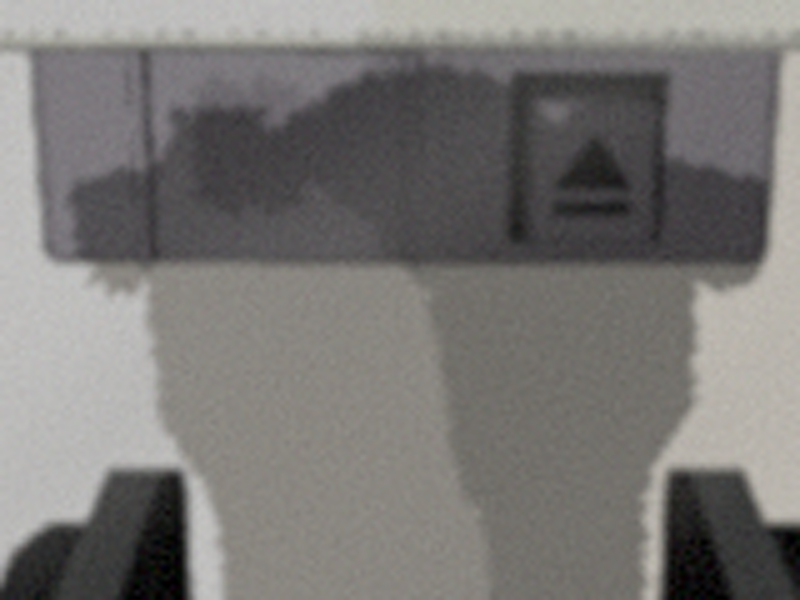

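```bash
python3 - <<'E'
from h import *
import pickle
c=pickle.load(open("w1.pkl","rb"))
x=np.array([.873,.487,0]);y=np.array([-.487,.873,0]);T=np.array([511.3,130,341.2])
for L in(163,168,173):
  for dx in(-11,11): print(L,dx,[proj(c,T+dx*x+s*22.7*y-[0,0,L]).round(1) for s in(1,-1)])
  print([proj(c,T+11*x+s*37*y-[0,0,L]).round(1) for s in(1,-1)])
O=np.array([532.8,145.7,0]); tgt=O-26*x-5*y; print(tgt, (tgt-T)/30)
for n,p in dict(apFL=(-50,70,14),apFR=(-50,-70,14),kFL=(-42,-22,27),kFR=(-42,-46,27),kBL=(-14,-22,27)).items(): print(n,proj(c,O+p[0]*x+p[1]*y+[0,0,p[2]]).round(1))
E
```

```text
163 -11 [array([265.4, 290.3]), array([363. , 290.1])]
163 11 [array([263.1, 247.5]), array([365.2, 247.3])]
[array([230.9, 247.6]), array([397.3, 247.2])]
168 -11 [array([266.9, 284.3]), array([361.6, 284.1])]
168 11 [array([264.7, 242.6]), array([363.6, 242.4])]
[array([233.6, 242.6]), array([394.7, 242.3])]
173 -11 [array([268.3, 278.6]), array([360.2, 278.4])]
173 11 [array([266.2, 237.9]), array([362. , 237.7])]
[array([236.1, 238. ]), array([392.2, 237.7])]
[512.537 128.673   0.   ] [  0.04123333  -0.04423333 -11.37333333]
apFL [237.8 202.3]
apFR [384.1 202.1]
kFL [334.9 198.4]
kFR [361.3 198.4]
kBL [335.5 168.4]
```

```bash
python3 -m handwheel '[[0.04,-0.04,-0.8,0,0,0,0.53],[0.04,-0.04,-1.6,0,0,0,0.53],[0.04,-0.04,-2.4,0,0,0,0.53],[0.04,-0.04,-3.2,0,0,0,0.53],[0.04,-0.04,-3.8,0,0,0,0.53],[0.04,-0.04,-4.2,0,0,0,0.53],[0.04,-0.04,-4.5,0,0,0,0.53],[0.04,-0.04,-4.65,0,0,0,0.53],[0.04,-0.04,-4.65,0,0,0,0.53],[0.04,-0.04,-4.65,0,0,0,0.53]]'
python3 - <<'E'
from h import *
c=vision.calibration("wrist");im=vision.snapshot("wrist")[:,:,::-1].copy();s=robot.state();print(s['tcp_pos'],s['opening'],s['contact_force'])
import pickle;pickle.dump(c,open("w2.pkl","wb"))
cv2.imwrite("pics/w2.png",im)
E
```

```text
time: 3.15
tcp_pos: [513.0, 129.1, 202.8]
orientation: [0.0, 0.968, 0.251, 0.0]
contact_force: [-0.2, 0.9, 0.2]
opening: 45.2
finger_force: 0.0
[513.02955086 129.08845484 202.88750555] 45.39231977972329 [-0.33934861 -0.12624632 -0.71440218]
```

View pics/w2.png

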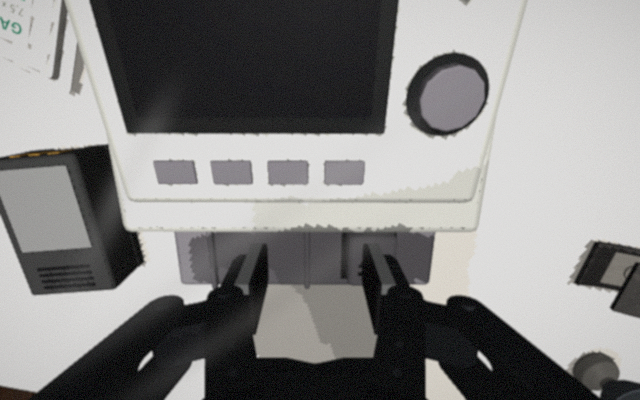

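Each tip is placed as intended. The left one is in the lane at columns 250–267 between guides 214 and 307, and the right one is over the key at 363–380, with the key spanning 343–397. Next I press.

```bash
python3 -m handwheel '[[0,0,-0.1,0,0,0,0.53],[0,0,-0.2,0,0,0,0.53],[0,0,-0.28,0,0,0,0.53],[0,0,-0.34,0,0,0,0.53],[0,0,-0.4,0,0,0,0.53],[0,0,-0.45,0,0,0,0.53],[0,0,-0.48,0,0,0,0.53],[0,0,-0.48,0,0,0,0.53],[0,0,-0.48,0,0,0,0.53],[0,0,-0.48,0,0,0,0.53]]'
python3 - <<'E'
from h import *
im=vision.snapshot("wrist")[:,:,::-1].copy();s=robot.state();print(s['tcp_pos'],s['opening'],s['contact_force'],s['ft_torque'])
cv2.imwrite("pics/w3.png",cv2.resize(im[190:300,170:440],None,fx=2.9,fy=2.9))
E
```

```text
time: 4.2
tcp_pos: [512.7, 128.8, 190.1]
orientation: [0.001, 0.968, 0.251, 0.0]
contact_force: [-9.3, -4.4, 32.2]
opening: 45.4
finger_force: 18.0
[512.72521563 128.82891781 190.06211626] 45.00400148756179 [-8.58982298 -3.68154686 31.12959813] [-1.65127309  1.5388502  -0.15496904]
```

View pics/w3.png

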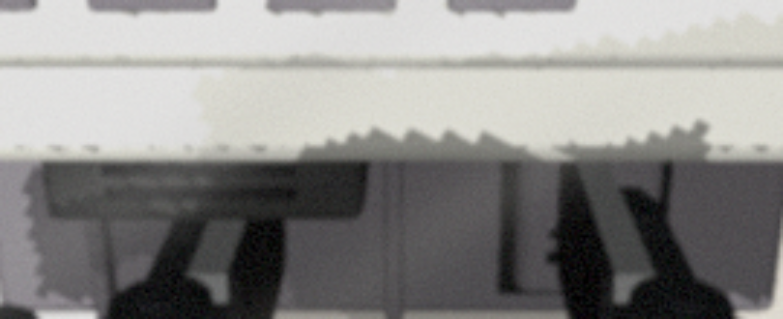

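The battery has popped out against the left finger: its front top edge is at row ~265, columns 187–296. The key is bottomed at 31 N. Next I measure how far out the battery is.

```bash
python3 - <<'E'
from h import *
c=vision.calibration("wrist");x=np.array([.873,.487,0]);y=np.array([-.487,.873,0]);O=np.array([532.8,145.7,0])
for u,v,z in((187,265,44),(296,265,44),(240,265,44),(280,296.5,14)):
  p=ray(c,u,v,z)-O;print(p@x,p@y)
p=robot.state()['tcp_pos']-O;print(p@x,p@y)
E
```

```text
-13.458578127457198 44.71499928636528
-13.644270174121287 1.8324487408224401
-13.548808861843714 23.877682354366442
-48.792460228953395 12.278532825352563
-25.741503777980736 -4.952034760374543
```

```bash
python3 -m handwheel '[[0,0,0.04,0,0,0,0.53],[-0.02,-0.01,0.06,0,0,0,0.53],[-0.06,-0.033,0.06,0,0,0,0.53],[-0.1,-0.056,0.06,0,0,0,0.53],[-0.14,-0.078,0.06,0,0,0,0.53],[-0.18,-0.1,0.06,0,0,0,0.53],[-0.22,-0.123,0.06,0,0,0,0.53],[-0.26,-0.145,0.06,0,0,0,0.53],[-0.3,-0.167,0.06,0,0,0,0.53],[-0.32,-0.178,0.06,0,0,0,0.53]]' && python3 -m handwheel '[[-0.04,-0.022,0,0,0,0,0.53],[-0.08,-0.045,0,0,0,0,0.53],[-0.12,-0.067,0,0,0,0,0.53],[-0.16,-0.089,0,0,0,0,0.53],[-0.2,-0.112,0,0,0,0,0.53],[-0.24,-0.134,0,0,0,0,0.53],[-0.27,-0.15,0,0,0,0,0.53],[-0.29,-0.162,0,0,0,0,0.53],[-0.3,-0.167,0,0,0,0,0.53],[-0.3,-0.167,0,0,0,0,0.53]]'
python3 - <<'E'
from h import *
im=vision.snapshot("wrist")[:,:,::-1].copy();s=robot.state();print(s['contact_force'])
x=np.array([.873,.487,0]);y=np.array([-.487,.873,0]);O=np.array([532.8,145.7,0]);p=s['tcp_pos']-O;print(p@x,p@y,p[2])
cv2.imwrite("pics/w4.png",cv2.resize(im[190:300,170:440],None,fx=2.9,fy=2.9))
E
```

```text
time: 5.25
tcp_pos: [504.8, 124.5, 190.9]
orientation: [-0.0, 0.968, 0.252, 0.003]
contact_force: [3.6, 0.9, 8.0]
opening: 45.6
finger_force: 5.8
time: 6.25
tcp_pos: [495.8, 119.5, 190.8]
orientation: [-0.0, 0.968, 0.252, 0.003]
contact_force: [3.1, 0.5, 9.0]
opening: 45.2
finger_force: 4.7
[2.72900444 0.80815616 8.37128187]
-45.04255901744728 -4.812236172527527 190.8254447867268
```

View pics/w4.png

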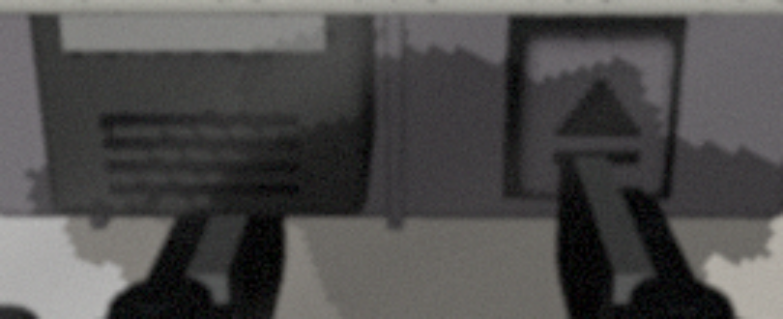

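The battery front is about 34 mm out, still on the finger. I'll ease it out slowly a little further, back away along the lane, then lift.

```bash
python3 -m handwheel '[[-0.02,-0.011,0,0,0,0,0.53],[-0.04,-0.022,0,0,0,0,0.53],[-0.06,-0.033,0,0,0,0,0.53],[-0.08,-0.045,0,0,0,0,0.53],[-0.11,-0.061,0,0,0,0,0.53],[-0.15,-0.084,0,0,0,0,0.53],[-0.22,-0.123,0,0,0,0,0.53],[-0.32,-0.178,0,0,0,0,0.53],[-0.44,-0.245,0.02,0,0,0,0.53],[-0.5,-0.279,0.05,0,0,0,0.53]]'
python3 - <<'E'
from h import *
im=vision.snapshot("wrist")[:,:,::-1].copy();s=robot.state();print(s['contact_force'])
x=np.array([.873,.487,0]);y=np.array([-.487,.873,0]);O=np.array([532.8,145.7,0]);p=s['tcp_pos']-O;print(p@x,p@y,p[2])
cv2.imwrite("pics/w5.png",cv2.resize(im[150:310,170:440],None,fx=2.9,fy=2.9))
E
```

```text
time: 7.3
tcp_pos: [478.3, 109.8, 190.7]
orientation: [0.0, 0.968, 0.251, -0.001]
contact_force: [-0.3, 0.2, -0.6]
opening: 45.1
finger_force: 0.0
[-0.60058159 -0.70244802  0.33141791]
-65.08859585133254 -4.836506334929297 190.8744197174701
```

View pics/w5.png

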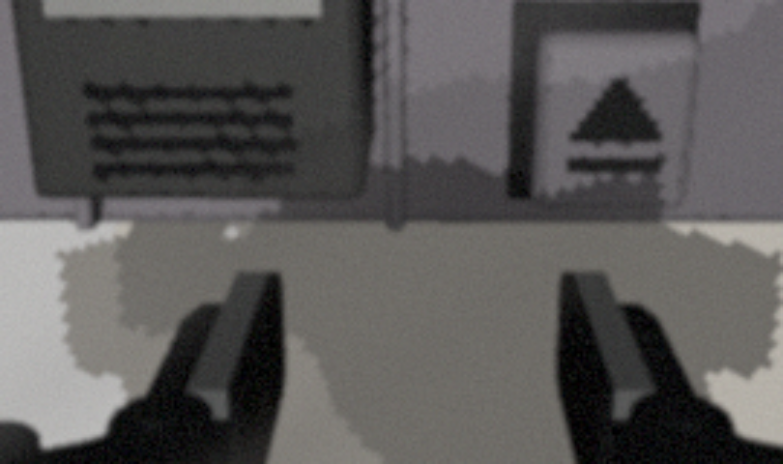

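The fingers are clear and the key is up. The battery's front edge is at row ~217. I'll lift away and measure.

```bash
python3 - <<'E'
from h import *
c=vision.calibration("wrist");x=np.array([.873,.487,0]);y=np.array([-.487,.873,0]);O=np.array([532.8,145.7,0])
for u,v,z in((184,216.5,44),(294,217,44),(280,225,14),(380,219,27)):
  p=ray(c,u,v,z)-O;print(p@x,p@y)
E
python3 -m handwheel '[[-0.1,-0.05,0.2,0,0,0,0.53],[-0.2,-0.1,0.6,0,0,0,0.53],[-0.2,-0.1,1.2,0,0,0,0.53],[-0.2,-0.1,1.9,0,0,0,0.53],[-0.2,-0.1,2.6,0,0,0,0.53],[-0.2,-0.1,3.2,0,0,0,0.53],[-0.2,-0.1,3.6,0,0,0,0.53],[-0.2,-0.1,3.8,0,0,0,0.53],[-0.2,-0.1,3.8,0,0,0,0.53],[-0.2,-0.1,3.8,0,0,0,0.53]]'
python3 - <<'E'
from h import *
im=vision.snapshot("wrist")[:,:,::-1].copy()
cv2.imwrite("pics/w6.png",cv2.resize(im[60:260,200:420],None,fx=2.9,fy=2.9))
E
```

```text
-32.95086106990241 44.2316946164611
-33.270611866998635 2.7162637416040436
-49.09176542833815 11.561847964498991
-40.95197173315083 -33.4801570514995
time: 8.35
tcp_pos: [472.9, 107.1, 304.6]
orientation: [0.0, 0.968, 0.251, -0.0]
contact_force: [-0.2, 0.5, -0.9]
opening: 45.4
finger_force: 0.0
```

View pics/w6.png

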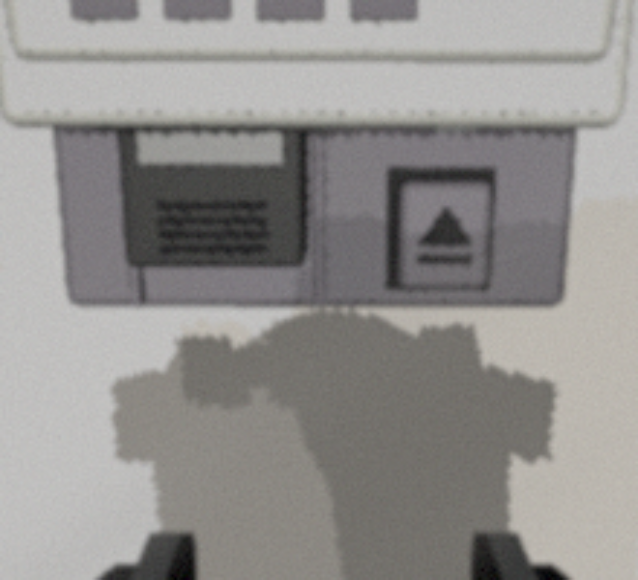

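The battery front is ~34 mm out (31–42 allowed), it lies straight in its lane, the key is up and the hand is clear. I'll hand it in.

```bash
python3 -c "
from cell import robot
print(robot.finish_job())"
```

```text
the job is handed in; nothing more can be done
None
```

The job is handed in: the battery popped out against the waiting finger about 14 mm out, was eased to about 34 mm (31–42 allowed), and now stands in its lane with the key up and the hand clear; no verdict was returned.

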